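# Clamp the amplifier module in the test fixture with the torque knob

## Robot

A 6-joint arm with a two-finger parallel gripper is mounted at the origin on the work surface. World frame = base frame: x ahead of the robot, y to its left, z up, the work surface at z = 0. Lengths are in m, angles in rad, forces in N, time in s.
With the tool pointing down it reaches from about 0.3 to 0.875 m from the base axis. Payload 4.2 kg.
Tool frame: the origin (TCP) lies midway between the tips of the shut fingers; the grasp point (between the pads) lies 19 mm behind it; z points along the fingers, y is the line along which they close (so a half turn about z gives the same grasp; the last joint's range is limited). The gripper opens to 85 mm and grips with 20 to 120 N. Pads are 22 mm wide; open, the fingers measure 114 mm over their backs; the gripper's body (76 mm by 85 mm) begins 54 mm behind the grasp point. The pads swing forward as they close: fully open they stand 13 mm farther back than shut.
Start: joints at [1.252, 0.32, 1.565, -0, 1.257, -0.02], TCP at [0.169, 0.55, 0.231] pointing down, gripper open.
Joint ranges: [-3.11, 3.11], [-0.84, 2.01], [0.21, 2.61], [-1.34, 4.49], [0.05, 2.63], [-2.56, 2.56]. Speed limits (rad/s): [2.57, 2.57, 3.14, 3.14, 3.14, 3.14].

## Interface

Orientations are given as a unit quaternion [x, y, z, w].
In Python, from workcell import observe, grab_frame, camera_params, hand_in gives the robot as it stands. The module is installed in compiled form; this text tells all that it offers.
- The arm moves only by the tool apply_moves, never from a script. Its argument "plan" is a list of rows, each a list of 3 entries, a list of its own where there are three numbers: the closure, from -1 (fully open) to 1 (shut), then the shift along the tool's x, y, z as a fraction of full scale, then the turn about the tool's z as a fraction of full scale. A call has 1 to 12 rows; each row shifts and turns the commanded pose from where the row before left it, along the tool's axes as they then stand; what a row does not reach is not made up. Full scale, the value 1, is 0.12 m for a shift and 90 degrees for a turn. A row lasts 1/8 s, in which the tool goes at most 62.5 mm and 10.7 degrees, less where a joint would pass 70% of its speed; a pose out of reach is approached as far as the arm can. A call with a number of a shift or a turn outside -1 to 1 is refused whole. A call with a gripper value outside its range is refused whole. The fingers move at their own pace and stop on an object; "squeeze" is the grip in N (left out, the last holds). Time passes only in rows, so rows that do not move let the fingers close. It gives the time, the measured TCP pose, the force, the opening and the grip force at its end, in the units of the state.
- observe(): the state, without advancing time (a new reading comes with each control period).
- grab_frame(name): name is "side" or "top"; returns (picture, depth): 480x640x3 uint8, red, green, blue; 480x640 float32, m along the optical axis (not along the pixel's ray), 0 where there is no reading.
- camera_params(name): a dict with "intrinsics" (3x3 intrinsics, pixels), "R" (3x3) and "t" (3): a world point X has camera coordinates R X + t. Camera axes: x right, y down, z forward; pixel columns grow to the right and rows downward; lengths in m; the calibration is good to about 2 mm. A picture is of the moment at which its call begins. camera_params takes no time and is no camera call.
- hand_in(): hands the job in; it is judged then, once.
The state is a dict: "time": time; "joint_pos": joint angles; "dq": joint speeds; "effort": joint torques, N m; "position": TCP position; "tool_rot": TCP orientation; "contact_force": force on the tool from outside, world axes, zero at the start; "ft_torque": the same for the moment, N m; "width": opening from 0.0 (shut) to 1.0 (fully open); "gripper_force": force on a finger pad.
Only numpy, scipy, OpenCV 4.12 (cv2) and the standard library are available. Lean on these libraries where they do the work, as an engineer would, in place of code of your own. Each camera call takes 0.05 s, during which the arm holds its last target. There are 200 camera calls.

## Task

Lay the grey finned amplifier module flat on the bed of the test fixture, lengthwise between the fixed stop and the sliding jaw, and let go of it. Then clamp it: turn the black torque knob clockwise, taking a fresh grip when you need one, through its first click and on until it clicks past its second detent and rests at the green mark by itself; do not force it beyond that. Leave the other things on the bench alone.

Things in the scene. Friction and masses are not known exactly. Their poses are not given: they have to be found in the camera images.
- module: Amplifier module: grey metal block 56 (its x) x 110 (its y) x 34 mm high with cross fins up to 44 mm and two brass connectors (12 mm across, up to 46 mm high, 43 mm either side of the middle) on top; about 0.4 kg. Origin: centre of its underside, z up. Either way round is right. It lies on the bench; grip it across the 56 mm sides.
- fixture: Test fixture, screwed to the bench: aluminium base plate 100 (its x) x 300 (its y) x 12 mm. From -y to +y: dark fixed stop (80 mm wide, 45 mm high, its face at y = -125 mm), grey bed, steel jaw on blue carrier (45 mm high), white round knob housing (radius 50 mm, 42 mm high, axis at y = +92 mm). Origin: centre of the plate's underside.
- bed (a point): Centre of the bed's top face, 15 mm above the bench, axes as the fixture's; the bed is 70 mm (x) by 126 mm (y). The module's y goes along the bed's y. The gap between stop and open jaw is 126 mm long along y; the bed is open at both x sides.
- knob (a joint): Torque knob angle (rad), growing clockwise seen from above. It rests at 0 (jaw open, as it starts), 1.2 (first click, jaw 10 mm closer, module still loose) and 2.4 (second click, pointer at the green mark, sprung jaw pressing on the module). Between rests it resists up to 0.3 to 0.7 N m, most at 0.3 and 1.5, then snaps on past 0.6 and 1.8. Beyond 2.75 is over-tightened.
- knob_grip (a point): Grip point on the knob's vertical axis, 70 mm above the bench. The knob is a black bar 84 mm long (this point's x), 16 mm wide (y) and 34 mm tall (49 to 83 mm above the bench) on a disc of radius 24 mm, top at 48 mm; a yellow stripe marks its -x end, the pointer. Grip it across the 16 mm. It turns with the knob.
- cal_case: Bystander: wooden calibration-kit case 75 x 110 x 30 mm; origin at the centre of its underside.
- wrench: Bystander: steel open-ended wrench, 160 mm long, lying on the bench.
- terminator: Bystander: dark ribbed load, a cylinder 52 mm across and 50 mm high with a brass connector on top (66 mm in all); origin at the centre of its underside.
- jaw: Steel face of the sliding jaw, 70 (x) x 8 (y) x 29 mm, on springs in front of the blue carrier; origin at its centre, axes as the fixture's; its face towards the stop is 4 mm to -y of the origin.
Things that resemble listed ones, but are neither listed nor needed, are in the scene too. Several things look just like the module: the one meant starts farthest from the robot's base.

How it is judged:
On the way, in this order (a step that is already met when the one before it is completed fails the run):
1. the module lies flat on the bed between stop and jaw, let go, with the knob not yet past its second click (x of module in the frame of bed between -0.012 and 0.012 m and y of module in the frame of bed between -0.016 and 0.016 m and z of module in the frame of bed between -0.003 and 0.004 m and angle between module's own z axis and vertical below 0.06 rad and angle between the y axis of module and the y axis of bed, either way round below 0.15 rad and contact force between the fingers and module below 0.3 N and value of joint knob below 1.6 rad), for 0.2 s.
2. the knob is turned past its second click (value of joint knob above 2.15 rad), for 0.1 s.
At the end, for the whole second after the job is handed in: Module flat and square on the bed (12 mm across, 16 mm along, 0.06 rad), at rest, pressed by the jaw with over 3 N; knob still in its detent (2.2 to 2.6 rad); case, wrench and load within 30 mm of their starts (x of module in the frame of bed between -0.012 and 0.012 m and y of module in the frame of bed between -0.016 and 0.016 m and z of module in the frame of bed between -0.003 and 0.004 m and angle between module's own z axis and vertical below 0.06 rad and angle between the y axis of module and the y axis of bed, either way round below 0.06 rad and value of joint knob between 2.2 and 2.6 rad and velocity of joint knob between -0.1 and 0.1 rad/s and contact force between jaw and module above 3 N and linear speed of module below 0.02 m/s and distance of each of cal_case, wrench, terminator from where it was at the start of the episode below 0.03 m); the robot touches nothing.
It fails at once if the knob is forced beyond its second click (past 2.75 rad) (value of joint knob above 2.75 rad).
It fails at once if a bystander is knocked away (more than 30 mm) (distance of any of cal_case, wrench, terminator from where it was at the start of the episode above 0.03 m).
It fails at once if the module is dropped or slammed down on the fixture (more than 120 N) (contact force between module and fixture above 120 N).
It also fails if it takes over 51 s, if anything falls off the work surface, if the arm or the gripper's body presses on something with over 40 N, if the wrist force passes 120 N, or if a joint passes its speed limit or range.

## Working session

There is one attempt and no reset: what is moved stays moved. The work goes in short steps, Python scripts to look and compute and a tool call to move; the robot and the scene stay as the last step left them, time stands still between calls to the robot, and variables do not carry over. Pictures are saved under pics/ and viewed, at most 10 in all, crops included, and the job is handed in when it is done.

Besides the shell and the picture viewer there is one more tool, called after "Request:" as name(argument=value, ...), one argument or row to a line, values as JSON. apply_moves: Moves the arm, as the interface text tells. Shift numbers are shares of 0.12 m and turn numbers shares of 90 degrees, none past 1 either way. Its arguments: {"type":"object","properties":{"plan":{"type":"array"},"squeeze":{"type":"number"}},"required":["plan"]}

```bash
mkdir -p pics; cat > h.py <<'E'
import numpy as np, cv2
from workcell import observe, grab_frame, camera_params, hand_in
def cloud(name):
    im,d=grab_frame(name); P=camera_params(name); K=P["intrinsics"];R=np.array(P["R"]);t=np.array(P["t"])
    v,u=np.mgrid[:480,:640]; c=np.stack([(u-K[0][2])/K[0][0]*d,(v-K[1][2])/K[1][1]*d,d],-1)
    return im,d,(c-t)@R
E
python3 - <<'E'
from h import *
for n in("top","side"):
    im,d,X=cloud(n); np.savez(n,im=im,d=d,X=X); cv2.imwrite(f"pics/{n}0.png",im[...,::-1])
    P=camera_params(n);print(n,-np.array(P["R"]).T@np.array(P["t"]),P["intrinsics"], (d>0).mean())
o=observe();print(o)
E
```

```text
top [0.32297269 0.02293556 0.98790652] [[454.45464704   0.         319.32314532]
 [  0.         454.45464704 243.80393783]
 [  0.           0.           1.        ]] 0.995927734375
side [-0.01520377 -0.66113756  0.65456837] [[459.46914974   0.         325.72755666]
 [  0.         459.46914974 239.35496107]
 [  0.           0.           1.        ]] 0.9961490885416666
{'time': 0.1, 'joint_pos': array([ 1.25202375e+00,  3.20243900e-01,  1.56556096e+00,  1.19836348e-05,
        1.25741319e+00, -2.00242472e-02]), 'dq': array([ 0.00041145, -0.00114851, -0.00273568,  0.00034965,  0.00028464,
       -0.00078347]), 'effort': array([-1.55209698e-03, -4.16411948e+01, -2.34702229e+01, -1.34440706e-04,
        4.91447441e-03,  1.32723392e-05]), 'position': array([0.16911035, 0.54911829, 0.23055566]), 'tool_rot': array([ 1.48821077e-01,  9.88863806e-01, -8.00104914e-04, -1.42629241e-04]), 'contact_force': array([-0.32979893, -0.07274111,  0.11143475]), 'ft_torque': array([0.00569235, 0.03076998, 0.02278724]), 'gripper_force': 0.0, 'width': 1.001998179467354}
```

View pics/top0.png

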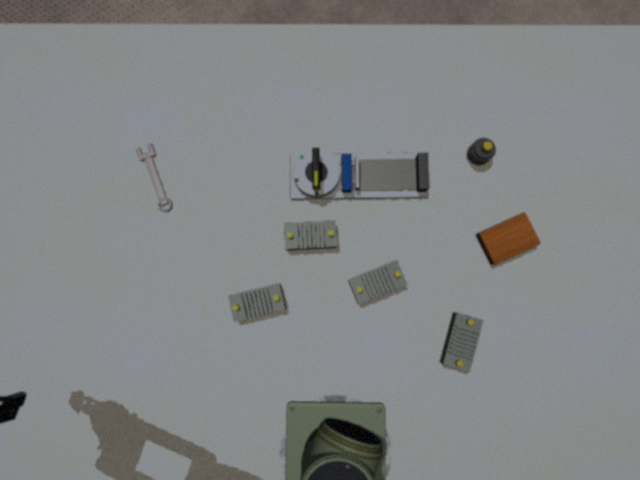

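View pics/side0.png

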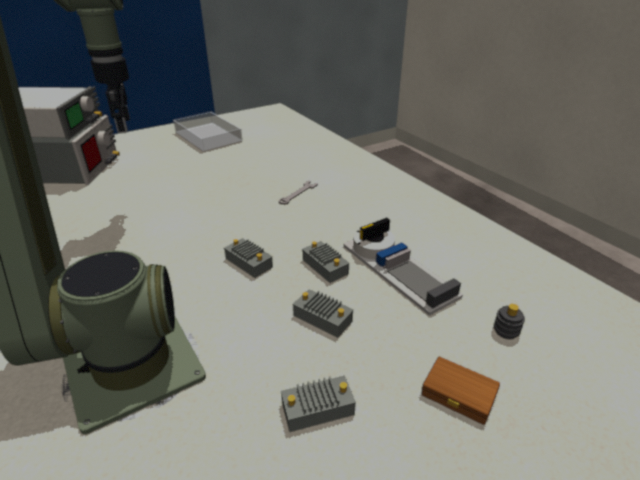

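Top view: fixture runs from the knob at (316,172) to the stop at (422,172). There are four module look-alikes, at (311,236), (258,303), (378,284) and (461,343). Wrench is at (155,178), load at (482,151), case at (508,239). Next I measure these from depth.

```bash
cat > m.py <<'E'
from h import *
def rect(X,m):
    p=X[m][:,:2].astype(np.float32); (c,s,a)=cv2.minAreaRect(p); 
    b=cv2.boxPoints((c,s,a)); e=[b[1]-b[0],b[2]-b[1]]; L=max(e,key=np.linalg.norm)
    return np.round(c,4),np.round(sorted(s),4),round(float(np.degrees(np.arctan2(L[1],L[0])))%180,1),len(p)
def box(u0,u1,v0,v1):
    m=np.zeros((480,640),bool); m[v0:v1,u0:u1]=1; return m
E
python3 - <<'E'
from m import *
z=np.load("top.npz"); X=z["X"]; im=z["im"]; Z=X[...,2]; hsv=cv2.cvtColor(im,cv2.COLOR_RGB2HSV)
print("bench z",np.median(Z[60:100,200:500]))
yel=(hsv[...,0]>20)&(hsv[...,0]<35)&(hsv[...,1]>150)&(hsv[...,2]>90)
for n,(u,v) in dict(A=(311,236),B=(258,303),C=(378,284),D=(461,343)).items():
    b=box(u-38,u+38,v-38,v+38)&(X[...,2]>.02)&(X[...,2]<.06)
    if n=="A": b[:205]=0
    nn,l=cv2.connectedComponents(b.astype(np.uint8)); b=l==l[v,u]
    q=b&yel; nn,l,st,_=cv2.connectedComponentsWithStats(q.astype(np.uint8))
    print(n,rect(X,b),"z",np.percentile(Z[b],[10,50,90]),[(np.round(X[l==i].mean(0),4),st[i,4]) for i in range(1,nn) if st[i,4]>8])
F=box(285,432,140,204)
print("stop",rect(X,F&box(410,432,140,204)&(Z>.035)),"bed z",np.median(Z[165:185,370:410]))
print("plate+",rect(X,F&(Z>.006)&(Z<.03)))
print("knob",rect(X,F&box(285,345,140,204)&(Z>.07)), np.percentile(Z[F],99.5))
print("stripe",[np.round(X[F&yel].mean(0),4)])
blue=(hsv[...,0]>100)&(hsv[...,0]<130)&(hsv[...,1]>120)&F
print("blue",rect(X,blue&(Z>.035)))
bed=F&box(358,418,150,200)&(Z>.01)&(Z<.02)&(hsv[...,2]<150)
print("bed",rect(X,bed))
h=F&(Z>.036)&(Z<.047)&box(285,341,140,204)&~blue
print("housing",cv2.minEnclosingCircle(X[h][:,:2].astype(np.float32)))
cv2.imwrite("pics/fx.png",cv2.resize(im[140:270,280:440,::-1],None,fx=4,fy=4,interpolation=cv2.INTER_CUBIC))
E
```

```text
bench z 0.0009819699181202492
A (array([0.4528, 0.0582]), array([0.0565, 0.1099]), 93.6, 1390) z [0.03279658 0.03568155 0.04536907] []
B (array([0.3093, 0.168 ]), array([0.0559, 0.1103]), 104.2, 1434) z [0.03331998 0.03599713 0.04565072] [(array([0.3186, 0.1253, 0.0481]), np.int32(9)), (array([0.2976, 0.2087, 0.0476]), np.int32(13))]
C (array([ 0.3547, -0.0843]), array([0.056 , 0.1104]), 112.7, 1424) z [0.03295698 0.0355456  0.04542772] [(array([ 0.3699, -0.1222,  0.0462]), np.int32(11)), (array([ 0.3374, -0.044 ,  0.0467]), np.int32(10))]
D (array([ 0.2336, -0.2582]), array([0.0575, 0.1101]), 163.5, 1593) z [0.03204333 0.03516911 0.04500941] [(array([ 0.2739, -0.2689,  0.0463]), np.int32(18)), (array([ 0.1914, -0.2453,  0.0464]), np.int32(18))]
stop (array([ 0.4649, -0.1011]), array([0.0591, 0.3725]), 147.9, 434) bed z 0.015850629852130278
plate+ (array([ 0.5885, -0.0439]), array([0.1291, 0.2978]), 93.4, 3547)
knob (array([0.4748, 0.0407]), array([0.0179, 0.3053]), 3.3, 342) 0.08632587330259305
stripe [array([0.5575, 0.0461, 0.1035])]
blue (array([0.4739, 0.0032]), array([0.0636, 0.3013]), 0.7, 337)
bed (array([ 0.5893, -0.1098]), array([0.1007, 0.133 ]), 91.5, 2305)
housing ((0.5864078402519226, 0.046724751591682434), 0.05039292573928833)
```

View pics/fx.png

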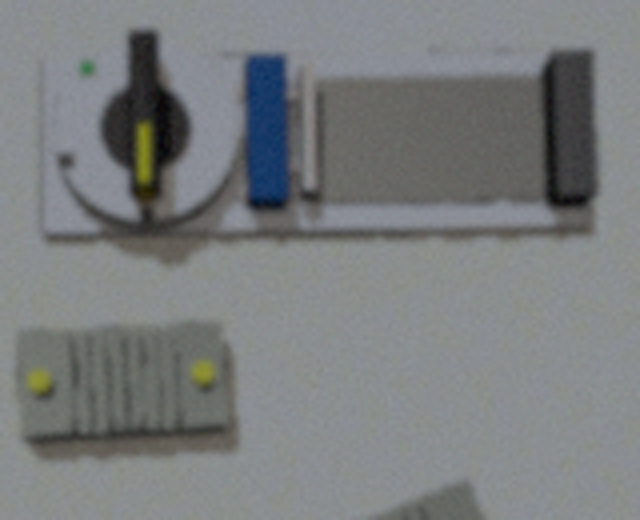

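Crop: knob bar is vertical (along x) with its pointer at the near end, green mark at top left, jaw open and bed empty. Module A (farthest, 0.457 m) lies just below the fixture. Dropped depth pixels spoiled a few fits, so I redo those.

```bash
python3 - <<'E'
from m import *
z=np.load("top.npz"); X=z["X"]; im=z["im"]; Z=X[...,2]; hsv=cv2.cvtColor(im,cv2.COLOR_RGB2HSV)
ok=(z["d"]>0)&(Z<.12); F=box(285,432,140,204)&ok
def med(m): 
    m=cv2.morphologyEx(m.astype(np.uint8),cv2.MORPH_OPEN,np.ones((2,2)))>0
    return rect(X,m)
print("stop",med(F&box(412,432,140,204)&(Z>.042)))
print("knob",med(F&box(300,335,140,204)&(Z>.075)))
blue=(hsv[...,0]>100)&(hsv[...,0]<130)&(hsv[...,1]>120)&F
print("blue",med(blue&(Z>.041)))
print("jaw",med(F&box(353,360,140,204)&(Z>.025)))
b=F&box(361,415,150,200)&(Z<.03); g=hsv[...,2]; print(g[175,385],g[195,385],hsv[175,385],hsv[157,385],hsv[193,385])
sat=im[...,0].astype(int)
print(im[150:202:2,385,0], np.round(X[150:202:2,385,0],3))
pl=F&(Z>.008)&(Z<.1); 
# plate edges: near/far line fits along columns
lo=[];hi=[]
for u in range(345,425):
    r=np.where(pl[:,u])[0]; lo.append(X[r.max(),u,:2]); hi.append(X[r.min(),u,:2])
for e in(lo,hi):
    e=np.array(e); p=np.polyfit(e[:,1],e[:,0],1); print("edge slope",p, "x at y=-.05",np.polyval(p,-.05))
o=observe(); from scipy.spatial.transform import Rotation as R
print(R.from_quat(o["tool_rot"]).as_matrix().round(4))
E
```

```text
stop (array([ 0.47  , -0.1082]), array([0.0625, 0.3891]), 147.4, 385)
knob (array([0.4853, 0.04  ]), array([0.0174, 0.3261]), 2.9, 323)
blue (array([ 0.4721, -0.0081]), array([0.0285, 0.3033]), 173.6, 326)
jaw (array([ 0.5912, -0.0416]), array([0.0145, 0.078 ]), 0.1, 161)
103 146 [ 10   7 103] [117  17 146] [113  20 152]
[138 139 138 136 127 105  99  97 101 102 104 100 102 105 104 102  99 101
 104 104 102 133 137 127  96 125] [0.648 0.643 0.635 0.632 0.627 0.621 0.616 0.611 0.606 0.604 0.598 0.594
 0.59  0.586 0.58  0.575 0.572 0.568 0.563 0.558 0.555 0.55  0.545 0.541
 0.539 0.535]
edge slope [-0.0267425   0.53730345] x at y=-.05 0.5386405719551943
edge slope [-0.02142435  0.63407911] x at y=-.05 0.6351503311575636
[[-9.557e-01  2.943e-01 -5.000e-04]
 [ 2.943e-01  9.557e-01 -1.500e-03]
 [ 0.000e+00 -1.600e-03 -1.000e+00]]
```

```bash
python3 - <<'E'
from m import *
z=np.load("top.npz"); X=z["X"]; im=z["im"]; Z=X[...,2]; hsv=cv2.cvtColor(im,cv2.COLOR_RGB2HSV)
F=box(285,432,140,204)&(z["d"]>0)&(Z<.12)
blue=(hsv[...,0]>100)&(hsv[...,0]<130)&(hsv[...,1]>120)&F
for n,m in dict(stop=F&box(412,432,140,204)&(Z>.036),knob=F&box(300,335,140,204)&(Z>.07),blue=blue&(Z>.036),bed=F&box(361,415,150,200)&(Z<.03)&(Z>.012)&(hsv[...,2]<118)&box(361,415,155,192)).items():
    print(n,rect(X,m),X[m].mean(0))
E
```

```text
stop (array([ 0.5907, -0.1809]), array([0.023 , 0.0808]), 1.1, 423) [ 0.58968573 -0.17989227  0.04496728]
knob (array([0.585 , 0.0472]), array([0.0145, 0.0843]), 0.7, 327) [0.58431187 0.04706199 0.08284939]
blue (array([0.5859, 0.0044]), array([0.0636, 0.0773]), 0.6, 335) [ 0.58469215 -0.01724962  0.0457769 ]
bed (array([ 0.5895, -0.109 ]), array([0.0717, 0.1171]), 90.7, 1656) [ 0.58808492 -0.10885285  0.01589639]
```

Request:
apply_moves(
  plan=[
    [-1,[0,0,0],0.11],
    [-1,[0,0,0],0.11],
    [-1,[0,0,0],0.11],
    [-1,[0,0,0],0.11],
    [-1,[0,0,0],0.11],
    [-1,[0,0,0],0.11],
    [-1,[0,0,0],0.11],
    [-1,[0,0,0],0],
  ],
  squeeze=60,
)

```text
time: 1.1
position: [0.1692, 0.5493, 0.2309]
tool_rot: [0.684, 0.73, -0.0, 0.0]
contact_force: [-0.4, 0.4, -0.2]
width: 0.999
gripper_force: 0.0
```

```bash
cat >> h.py <<'E'
from scipy.spatial.transform import Rotation
def go(x,y,z,yaw):
    "rows-units (0.12 m, 90 deg) from here to TCP target; yaw = world angle of tool y, deg; shift in present axes"
    o=observe(); M=Rotation.from_quat(o["tool_rot"]).as_matrix()
    a=np.degrees(np.arctan2(M[1,1],M[0,1])); s=M.T@(np.array([x,y,z])-o["position"])/.12
    print("t",round(o["time"],2),"pos",o["position"].round(4),"yaw",a.round(2),"j",np.round(o["joint_pos"],2),"f",o["contact_force"].round(1),"w",round(o["width"],3))
    print("shift",s.round(3),"turn",round(-(yaw-a)/90,3), "or", round(-(yaw-a+180)/90,3))
E
python3 -c "
from h import *
go(.4528,.0582,.1,3.6)"
```

```text
t 1.1 pos [0.1692 0.5493 0.2309] yaw 3.7 j [ 1.25  0.32  1.57 -0.    1.26  1.19] f [-0.4  0.4 -0.2] w 0.999
shift [-4.235  2.095  1.094] turn 0.001 or -1.999
```

Request:
apply_moves(
  plan=[
    [-1,[-0.385,0.19,0],0],
    [-1,[-0.385,0.19,0],0],
    [-1,[-0.385,0.19,0],0],
    [-1,[-0.385,0.19,0],0],
    [-1,[-0.385,0.19,0.1],0],
    [-1,[-0.385,0.19,0.2],0],
    [-1,[-0.385,0.19,0.2],0],
    [-1,[-0.385,0.19,0.2],0],
    [-1,[-0.385,0.19,0.2],0],
    [-1,[-0.385,0.19,0.2],0],
    [-1,[-0.385,0.19,0],0],
    [-1,[0,0,0],0],
  ],
)

```text
time: 2.6
position: [0.4529, 0.0556, 0.099]
tool_rot: [0.685, 0.728, 0.0, 0.0]
contact_force: [-0.5, -0.1, -0.3]
width: 1.001
gripper_force: 0.0
```

```bash
python3 -c "
from h import *
go(.4528,.0582,.003,3.6)
im,d,X=cloud('side');cv2.imwrite('pics/s1.png',im[...,::-1])"
```

```text
t 2.6 pos [0.4529 0.0556 0.099 ] yaw 3.45 j [ 0.1   0.27  2.02 -0.    0.85  0.04] f [-0.5 -0.1 -0.3] w 1.001
shift [0.022 0.    0.8  ] turn -0.002 or -2.002
```

View pics/s1.png

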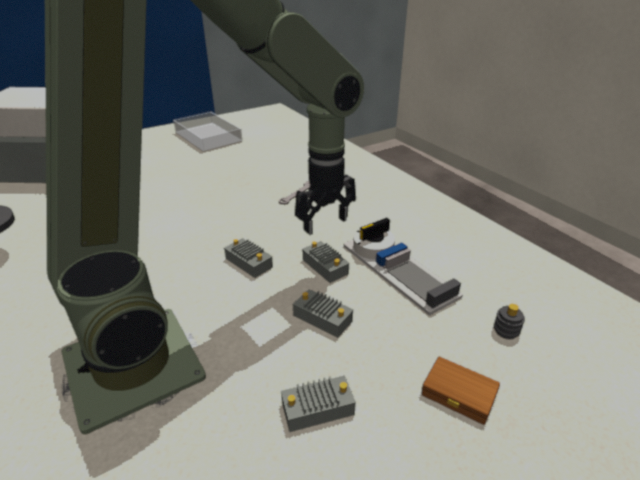

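The open fingers, at about (325,200), stand over module A at (326,260). I descend and grip.

Request:
apply_moves(
  plan=[
    [-1,[0.022,0,0.3],0],
    [-1,[0,0,0.25],0],
    [-1,[0,0,0.15],0],
    [-1,[0,0,0.1],0],
    [-1,[0,0,0],0],
    [1,[0,0,0],0],
    [1,[0,0,0],0],
    [1,[0,0,0],0],
    [1,[0,0,0],0],
    [1,[0,0,0],0],
    [1,[0,0,0],0],
  ],
  squeeze=60,
)

```text
time: 4.03
position: [0.4517, 0.0608, 0.0043]
tool_rot: [0.685, 0.729, 0.001, 0.0]
contact_force: [-1.7, 1.6, 5.7]
width: 0.647
gripper_force: 65.1
```

Request:
apply_moves(
  plan=[
    [1,[0,0,-0.1],0],
    [1,[0,0,-0.2],0],
    [1,[0,0,-0.25],0],
    [1,[0,0,-0.25],0],
    [1,[0,0,0],0],
    [1,[0,0,0],0],
  ],
)

```text
time: 4.78
position: [0.4501, 0.0605, 0.0985]
tool_rot: [0.685, 0.729, -0.001, -0.001]
contact_force: [-0.8, 0.6, -3.6]
width: 0.644
gripper_force: 64.9
```

```bash
python3 -c "
from h import *
go(.5887,-.107,.1,1.4)
print(observe()['gripper_force'])
im,d,X=cloud('side');cv2.imwrite('pics/s2.png',im[150:330,220:500,::-1].repeat(2,0).repeat(2,1))"
```

```text
t 4.78 pos [0.4501 0.0605 0.0985] yaw 3.57 j [0.11 0.27 2.02 0.   0.85 0.05] f [-0.8  0.6 -3.6] w 0.644
shift [-1.465  1.066 -0.015] turn 0.024 or -1.976
64.85266327857971
```

View pics/s2.png

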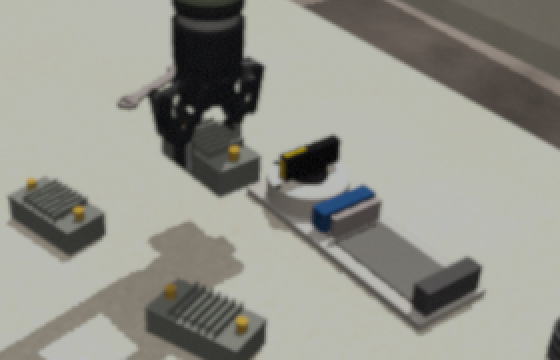

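The module is held level, at about (220,155) in the crop. I carry it over the bed.

Request:
apply_moves(
  plan=[
    [1,[-0.2,0.1,-0.05],0],
    [1,[-0.3,0.2,0],0.024],
    [1,[-0.3,0.2,0],0],
    [1,[-0.3,0.25,0],0],
    [1,[-0.25,0.21,0],0],
    [1,[-0.1,0.106,0],0],
    [1,[0,0,0],0],
    [1,[0,0,0],0],
  ],
)

```text
time: 5.82
position: [0.584, -0.1075, 0.1044]
tool_rot: [0.698, 0.716, -0.001, -0.001]
contact_force: [0.1, 0.7, -2.9]
width: 0.644
gripper_force: 64.8
```

```bash
python3 - <<'E'
from h import *
from m import rect
go(.5887,-.105,.019,1.4)
im,d,X=cloud('side'); Z=X[...,2]; hsv=cv2.cvtColor(im,cv2.COLOR_RGB2HSV)
yel=(hsv[...,0]>15)&(hsv[...,0]<35)&(hsv[...,1]>140)&(hsv[...,2]>90)&(d>0)&(np.linalg.norm(X[...,:2]-[.589,-.105],axis=-1)<.08)
nn,l,st,c=cv2.connectedComponentsWithStats(yel.astype(np.uint8))
for i in range(1,nn):
    if st[i,4]>5: print(c[i],st[i,4],X[l==i].mean(0).round(4))
b=(d>0)&(abs(X[...,0]-.589)<.05)&(abs(X[...,1]+.105)<.075)&(Z>.097)&(Z<.131)
p=X[b]; print(len(p),p.min(0),p.max(0), np.percentile(p[:,1],[1,99]))
cv2.imwrite('pics/s3.png',im[150:330,300:500,::-1].repeat(3,0).repeat(3,1))
E
```

```text
t 5.83 pos [ 0.584  -0.1075  0.1044] yaw 1.45 j [-0.2   0.45  1.7   0.    0.99 -0.23] f [ 0.1  0.7 -2.9] w 0.644
shift [0.019 0.042 0.712] turn 0.001 or -1.999
[439.28125 242.25   ] 32 [ 0.5832 -0.156   0.143 ]
682 [ 0.54014154 -0.16874194  0.09755336] [ 0.61374913 -0.05700651  0.13097255] [-0.16766012 -0.06015799]
```

View pics/s3.png

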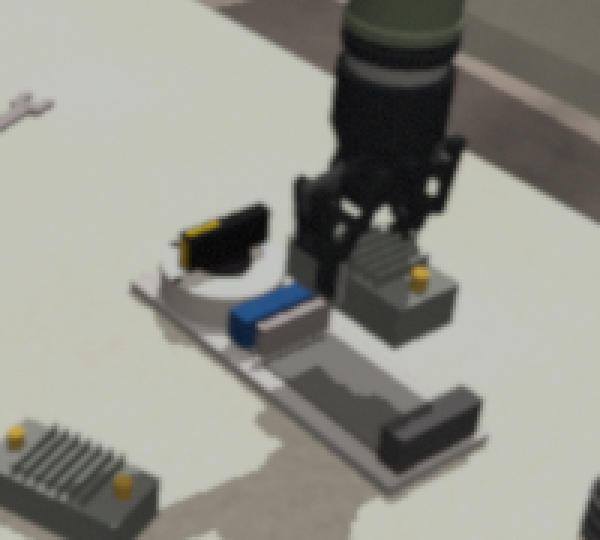

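The module is about 3 mm toward −y from the TCP. I correct for that and lower it.

Request:
apply_moves(
  plan=[
    [1,[0.03,0.04,0.15],0],
    [1,[0,0,0.2],0],
    [1,[0,0,0.15],0],
    [1,[0,0,0.08],0],
    [1,[0,0,0.05],0],
    [1,[0,0,0.03],0],
    [1,[0,0,0.02],0],
    [1,[0,0,0.02],0],
    [1,[0,0,0],0],
    [1,[0,0,0],0],
  ],
)

```text
time: 7.12
position: [0.5904, -0.105, 0.0215]
tool_rot: [0.698, 0.716, 0.0, 0.0]
contact_force: [-0.2, 0.3, -4.1]
width: 0.643
gripper_force: 64.8
```

```bash
cat > chk.py <<'E'
from h import *
def end(lo=.02,hi=.047):
    im,d,X=cloud('side'); Z=X[...,2]; hsv=cv2.cvtColor(im,cv2.COLOR_RGB2HSV)
    yel=(hsv[...,0]>15)&(hsv[...,0]<35)&(hsv[...,1]>140)&(hsv[...,2]>90)&(d>0)&(np.linalg.norm(X[...,:2]-[.589,-.105],axis=-1)<.08)
    nn,l,st,c=cv2.connectedComponentsWithStats(yel.astype(np.uint8))
    for i in range(1,nn):
        if st[i,4]>5: print(c[i],st[i,4],X[l==i].mean(0).round(4))
    return im
E
python3 - <<'E'
from chk import *
go(.5887,-.104,.019,1.4)
im=end(); cv2.imwrite('pics/s4.png',im[190:310,340:480,::-1].repeat(4,0).repeat(4,1))
E
```

```text
t 7.12 pos [ 0.5904 -0.105   0.0215] yaw 1.42 j [-0.2   0.56  1.77  0.    0.82 -0.22] f [-0.2  0.3 -4.1] w 0.643
shift [ 0.009 -0.014  0.021] turn 0.0 or -2.0
[434.74074074 273.7037037 ] 27 [ 0.589  -0.1533  0.0598]
```

View pics/s4.png

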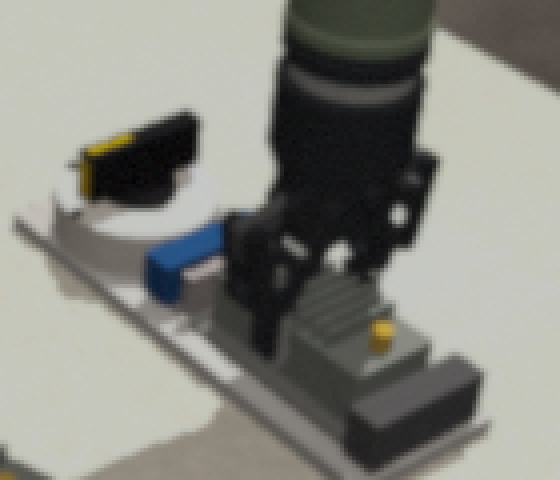

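The module is between stop and jaw and still hanging (about 4 N on the wrist). I lower it the last 2 mm and see whether the load goes.

Request:
apply_moves(
  plan=[
    [1,[0,-0.01,0.01],0],
    [1,[0,0,0.01],0],
    [1,[0,0,0],0],
    [1,[0,0,0],0],
  ],
)

```text
time: 7.68
position: [0.5889, -0.105, 0.0194]
tool_rot: [0.698, 0.716, -0.0, -0.0]
contact_force: [-3.0, 0.7, 2.9]
width: 0.645
gripper_force: 65.6
```

Load is now on the bed. I release and rise.

Request:
apply_moves(
  plan=[
    [-1,[0,0,0],0],
    [-1,[0,0,0],0],
    [-1,[0,0,0],0],
    [-1,[0,0,0],0],
    [-1,[0,0,-0.1],0],
    [-1,[0,0,-0.25],0],
    [-1,[0,0,-0.4],0],
    [-1,[0,0,-0.4],0],
    [-1,[0,0,0],0],
  ],
)

```text
time: 8.8
position: [0.5918, -0.1055, 0.1623]
tool_rot: [0.698, 0.716, 0.003, 0.004]
contact_force: [1.0, 0.2, 0.1]
width: 1.006
gripper_force: 0.0
```

```bash
python3 - <<'E'
from chk import *
from m import rect,box
go(.585,.047,.16,91.4)
im=end()
im,d,X=cloud('top'); Z=X[...,2]; ok=(d>0)&(Z<.12)
b=ok&(abs(X[...,0]-.589)<.045)&(X[...,1]>-.169)&(X[...,1]<-.045)&(Z>.043)&(Z<.075)
print(b.sum(),rect(X,b),X[b].mean(0))
k=ok&(np.linalg.norm(X[...,:2]-[.585,.047],axis=-1)<.06)&(Z>.07); print("knob",k.sum(),rect(X,k) if k.sum()>20 else 0)
cv2.imwrite('pics/t5.png',im[120:280,240:460,::-1].repeat(3,0).repeat(3,1))
E
```

```text
t 8.8 pos [ 0.5918 -0.1055  0.1623] yaw 1.42 j [-0.2   0.4   1.62  0.    1.11 -0.22] f [1.  0.2 0.1] w 1.006
shift [ 1.272 -0.025  0.016] turn -1.0 or -3.0
[406.33333333 254.83333333] 18 [ 0.585  -0.0691  0.0587]
[434.40740741 274.77777778] 27 [ 0.5878 -0.1538  0.0578]
132 (array([ 0.5896, -0.0555]), array([0.0146, 0.0589]), 169.8, 132) [ 0.59305318 -0.0577842   0.050234  ]
knob 326 (array([0.5851, 0.0472]), array([0.0145, 0.084 ]), 0.7, 326)
```

View pics/t5.png

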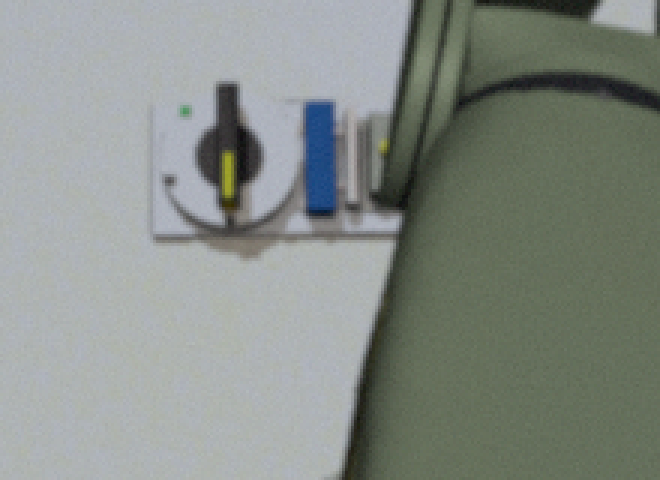

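From the side view the brass connectors put the module within about 2 mm of the bed centre. Knob is still at 0, bar centre at (0.585, 0.047). I move over it and turn the tool.

Request:
apply_moves(
  plan=[
    [-1,[0.27,-0.025,0],0],
    [-1,[0.4,0,0],0],
    [-1,[0.4,0,0],0],
    [-1,[0.2,0,0],-0.11],
    [-1,[0,0,0],-0.11],
    [-1,[0,0,0],-0.11],
    [-1,[0,0,0],-0.11],
    [-1,[0,0,0],-0.11],
    [-1,[0,0,0],-0.11],
    [-1,[0,0,0],-0.11],
    [-1,[0,0,0],-0.11],
    [-1,[0,0,0],-0.11],
  ],
)

```text
time: 10.4
position: [0.5811, 0.0472, 0.155]
tool_rot: [-0.007, 1.0, -0.0, -0.002]
contact_force: [0.0, -0.6, 0.3]
width: 1.0
gripper_force: 0.0
```

Request:
apply_moves(
  plan=[
    [-1,[0,0,0],0],
    [-1,[0,0,0],0],
  ],
  squeeze=70,
)

```text
time: 10.65
position: [0.5818, 0.0472, 0.156]
tool_rot: [-0.003, 1.0, -0.0, -0.001]
contact_force: [0.3, -0.0, -0.6]
width: 1.003
gripper_force: 0.0
```

```bash
python3 - <<'E'
from chk import *
go(.585,.047,.053,91)
end()
E
```

```text
t 10.65 pos [0.5818 0.0472 0.156 ] yaw 90.38 j [ 0.06  0.39  1.66  0.    1.1  -1.52] f [ 0.3 -0.  -0.6] w 1.003
shift [-0.029 -0.002  0.858] turn -0.007 or -2.007
[406.41176471 254.70588235] 17 [ 0.5858 -0.0685  0.0584]
[434.32 274.32] 25 [ 0.5886 -0.1527  0.0579]
```

Request:
apply_moves(
  plan=[
    [-1,[-0.029,0,0.3],0],
    [-1,[0,0,0.3],0],
    [-1,[0,0,0.16],0],
    [-1,[0,0,0.09],0],
    [-1,[0,0,0],0],
    [1,[0,0,0],0],
    [1,[0,0,0],0],
    [1,[0,0,0],0],
    [1,[0,0,0],0],
    [1,[0,0,0],0],
    [1,[0,0,0],0],
  ],
  squeeze=70,
)

```text
time: 12.08
position: [0.5859, 0.0458, 0.0556]
tool_rot: [-0.005, 1.0, -0.001, 0.0]
contact_force: [-0.8, -5.5, 3.7]
width: 0.177
gripper_force: 69.3
```

```bash
python3 - <<'E'
from h import *
go(.585,.047,.053,90)
E
```

```text
t 12.07 pos [0.5859 0.0458 0.0556] yaw 90.57 j [ 0.06  0.5   1.77 -0.    0.88 -1.52] f [-0.8 -5.5  3.7] w 0.177
shift [0.008 0.01  0.022] turn 0.006 or -1.994
```

Gripped (15 mm opening). Turning clockwise toward the first click.

Request:
apply_moves(
  plan=[
    [1,[0,0,0],0.06],
    [1,[0,0,0],0.07],
    [1,[0,0,0],0.07],
    [1,[0,0,0],0.07],
    [1,[0,0,0],0.07],
    [1,[0,0,0],0.07],
    [1,[0,0,0],0.07],
    [1,[0,0,0],0.07],
    [1,[0,0,0],0.07],
    [1,[0,0,0],0.07],
    [1,[0,0,0],0.07],
    [1,[0,0,0],0],
  ],
)

```text
time: 13.58
position: [0.5856, 0.0451, 0.0556]
tool_rot: [0.558, 0.83, -0.001, 0.001]
contact_force: [-1.3, -7.7, 4.4]
width: 0.174
gripper_force: 69.4
```

```bash
python3 - <<'E'
from chk import *
from m import rect
go(.585,.047,.053,91.4-137.5); print(observe()["ft_torque"])
end()
im,d,X=cloud('side'); Z=X[...,2]
k=(d>0)&(np.linalg.norm(X[...,:2]-[.585,.047],axis=-1)<.055)
cv2.imwrite('pics/s6.png',im[190:310,330:470,::-1].repeat(4,0).repeat(4,1))
E
```

```text
t 13.57 pos [0.5856 0.0451 0.0556] yaw 22.14 j [ 0.06  0.5   1.77 -0.    0.88 -0.32] f [-1.3 -7.7  4.4] w 0.174
shift [0.016 0.001 0.022] turn 0.758 or -1.242
[-1.1265128   0.11263765  0.03804193]
[406.31578947 254.68421053] 19 [ 0.5857 -0.0683  0.0583]
[434.46428571 274.64285714] 28 [ 0.5885 -0.1534  0.0576]
```

View pics/s6.png

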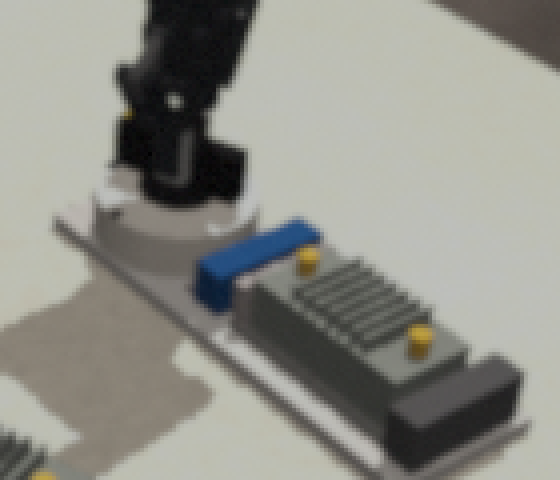

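The knob has turned 68° and sits in its first click. The jaw has advanced and the module, at (330,340), is in place between it and the stop. I continue to about 2.35 rad.

Request:
apply_moves(
  plan=[
    [1,[0,0,0],0.06],
    [1,[0,0,0],0.07],
    [1,[0,0,0],0.07],
    [1,[0,0,0],0.07],
    [1,[0,0,0],0.07],
    [1,[0,0,0],0.07],
    [1,[0,0,0],0.07],
    [1,[0,0,0],0.07],
    [1,[0,0,0],0.07],
    [1,[0,0,0],0.06],
    [1,[0,0,0],0.04],
    [1,[0,0,0],0],
  ],
)

```text
time: 15.18
position: [0.5848, 0.0452, 0.0556]
tool_rot: [0.916, 0.401, -0.001, 0.001]
contact_force: [-3.8, -7.2, 5.3]
width: 0.174
gripper_force: 69.6
```

```bash
python3 - <<'E'
from chk import *
go(.585,.047,.053,91.4-137.5); print(observe()["ft_torque"])
end()
E
```

```text
t 15.18 pos [0.5848 0.0452 0.0556] yaw -42.68 j [ 0.06  0.5   1.77 -0.    0.88  0.81] f [-3.8 -7.2  5.3] w 0.174
shift [ 0.012 -0.009  0.022] turn 0.038 or -1.962
[-1.15996946  0.42958974 -0.16972089]
[408.28571429 256.42857143] 21 [ 0.5854 -0.0752  0.0579]
[436.79166667 276.25      ] 24 [ 0.5883 -0.1603  0.058 ]
```

Knob is at about 2.33 rad and the module is pushed against the stop. I release and retreat.

Request:
apply_moves(
  plan=[
    [-1,[0,0,0],0],
    [-1,[0,0,0],0],
    [-1,[0,0,0],0],
    [-1,[0,0,0],0],
    [-1,[0,0,-0.1],0],
    [-1,[0,0,-0.25],0],
    [-1,[0,0,-0.4],0],
    [-1,[0,0,-0.4],0],
    [-1,[0.4,0.4,-0.1],0],
    [-1,[0.4,0.4,0],0],
    [-1,[0,0,0],0],
    [-1,[0,0,0],0],
  ],
)

```text
time: 16.73
position: [0.7091, 0.0523, 0.2036]
tool_rot: [0.916, 0.401, -0.001, -0.0]
contact_force: [-0.7, 0.5, -0.1]
width: 1.0
gripper_force: 0.0
```

```bash
python3 - <<'E'
from chk import *
from m import rect
go(.585,.047,.053,0)
end()
im,d,X=cloud('top'); Z=X[...,2]
k=(d>0)&(np.linalg.norm(X[...,:2]-[.585,.047],axis=-1)<.055)&(Z>.07)&(Z<.1); print("knob",k.sum(),rect(X,k) if k.sum()>20 else 0)
s,d,_=cloud('side')
cv2.imwrite('pics/f.png',np.vstack([im[130:270,250:450,::-1],s[180:320,330:530,::-1]]).repeat(2,0).repeat(2,1))
E
```

```text
t 16.73 pos [0.7091 0.0523 0.2036] yaw -42.68 j [0.06 0.55 1.25 0.   1.34 0.8 ] f [-0.7  0.5 -0.1] w 1.0
shift [-0.733 -0.729  1.256] turn -0.474 or -2.474
[408.55555556 256.38888889] 18 [ 0.5856 -0.0758  0.0583]
[436.80769231 276.26923077] 26 [ 0.5886 -0.1601  0.0577]
knob 0 0
```

View pics/f.png

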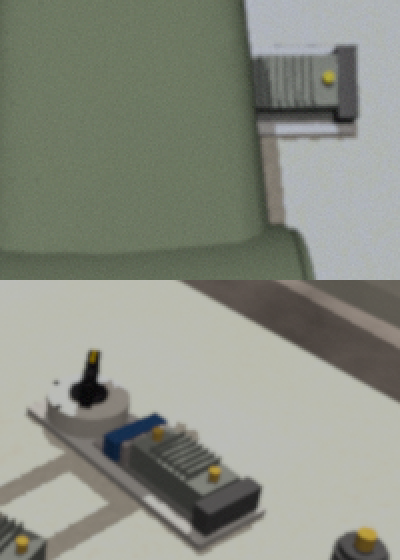

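The arm hides the knob from above. In the side view the module is clamped flat against the stop and the pointer is on the far side. I move the arm left to measure the knob's angle.

Request:
apply_moves(
  plan=[
    [-1,[0.3,-0.3,0],0],
    [-1,[0.35,-0.35,0],0],
    [-1,[0.35,-0.35,0],0],
    [-1,[0.35,-0.35,0],0],
    [-1,[0.35,-0.35,0],0],
    [-1,[0,0,0],0],
    [-1,[0,0,0],0],
  ],
)

```text
time: 17.75
position: [0.6974, 0.3401, 0.2045]
tool_rot: [0.916, 0.402, 0.0, 0.0]
contact_force: [0.4, -0.2, -0.6]
width: 1.001
gripper_force: 0.0
```

```bash
python3 - <<'E'
from chk import *
from m import rect
go(.585,.047,.053,0)
end()
im,d,X=cloud('top'); Z=X[...,2]; ok=(d>0)
k=ok&(np.linalg.norm(X[...,:2]-[.585,.047],axis=-1)<.055)&(Z>.07)&(Z<.1); print("knob",k.sum(),rect(X,k) if k.sum()>20 else 0)
b=ok&(abs(X[...,0]-.589)<.045)&(X[...,1]>-.167)&(X[...,1]<-.065)&(Z>.04)&(Z<.075); print("module",rect(X,b),np.percentile(Z[b],[10,50,90]))
E
```

```text
t 17.75 pos [0.6974 0.3401 0.2045] yaw -42.65 j [ 0.44  0.67  1.04 -0.    1.43  1.18] f [ 0.4 -0.2 -0.6] w 1.001
shift [-2.431  0.965  1.264] turn -0.474 or -2.474
[408.47058824 255.94117647] 17 [ 0.586  -0.075   0.0589]
[436.86956522 275.91304348] 23 [ 0.5888 -0.1599  0.0584]
knob 345 (array([0.586 , 0.0472]), array([0.0158, 0.0841]), 44.4, 345)
module (array([ 0.5895, -0.1159]), array([0.0571, 0.1022]), 90.7, 1313) [0.04759095 0.05063679 0.06042641]
```

Knob is at about 2.38 rad. The module is flat, 8–9 mm along from the bed centre and against the stop. Handing in.

```bash
python3 -c "
from workcell import hand_in
print(hand_in())"
```

```text
the job is handed in; nothing more can be done
None
```

I laid the amplifier module flat on the bed and clamped it against the stop, with the knob resting at about 2.38 rad in its second detent; the job was handed in after about 18 s, but the hand-in gave no verdict and I did not measure the jaw force or re-measure the bystanders at the end.

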